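# Stand the soil samples in their matching holders

## Robot

A 6-joint arm with a two-finger parallel gripper is mounted at the origin on the work surface. World frame = base frame: x ahead of the robot, y to its left, z up, the work surface at z = 0. Lengths are in m, angles in rad, forces in N, time in s.
With the tool pointing down it reaches from about 0.225 to 0.875 m from the base axis. Payload 3.4 kg.
Tool frame: the origin (TCP) lies on the centre line of the jaws, within the pads' length; the fingertips stand 17 mm ahead of it and the grasp point (between the pads) lies 2 mm behind it (manip.finger_overhang is the distance from the TCP to the fingertips, in m); y points along the fingers, x is the direction in which the jaws open and shut, and the axes are right-handed (so a half turn about y gives the same grasp; the last joint's range is limited). The gripper opens to 85 mm and grips with 20 to 120 N. Pads are 22 mm wide; open, the fingers measure 114 mm over their backs; the gripper's body (76 mm by 85 mm) begins 54 mm behind the grasp point. The pads swing forward as they close: fully open they stand 13 mm farther back than shut.
Start: joints at [-1.297, 0.276, 1.505, -0, 1.361, -0.121], TCP at [0.221, -0.531, 0.248] pointing down, gripper open.
Joint ranges: [-2.89, 2.89], [-0.75, 2.08], [0.22, 2.7], [-1.18, 4.32], [0.11, 2.71], [-2.7, 2.7]. Speed limits (rad/s): [2.57, 2.57, 3.14, 3.14, 3.14, 3.14].

## Interface

Orientations are given as a unit quaternion [w, x, y, z].
In Python, from rig import manip gives the robot as it stands.
- The arm moves only by the tool arm_command, never from a script. Its argument "commands" is a list of rows, each a list of 3 entries, a list of its own where there are three numbers: the finger opening in cm, from 0 to 8.54, then the shift along the world's x, y, z in cm, then the turn about the world's z in rad. A call has 1 to 12 rows; each row shifts and turns the commanded pose from where the row before left it; what a row does not reach is not made up. A row lasts 1/10 s, in which the tool goes at most 50 mm and 8.59 degrees, less where a joint would pass 70% of its speed; a pose out of reach is approached as far as the arm can. A call with a gripper value outside its range is refused whole. The fingers move at their own pace and stop on an object; "grip_force" is the grip in N (left out, the last holds). Time passes only in rows, so rows that do not move let the fingers close. It gives the time, the measured TCP pose, the force and the opening at its end, in the units of the state.
- manip.get_state(): the state, without advancing time (a new reading comes with each control period).
- manip.get_image(name): name is "scene" or "top" or "wrist"; returns a dict with "pixels" (384x512x3 uint8, red, green, blue), "range_z" (384x512 float32, m along the optical axis (not along the pixel's ray), 0 where there is no reading), "intrinsics" (3x3 intrinsics, pixels), "k1" (the pictures are not rectified: a ray, as slopes to the right and down, at radius r is drawn at 1 + k1 r^2 times it, then the intrinsics apply), "R" (3x3) and "t" (3): a world point X has camera coordinates R X + t. Camera axes: x right, y down, z forward; pixel columns grow to the right and rows downward; lengths in m; the calibration is good to about 2 mm. A picture is of the moment at which its call begins.
- manip.sign_off(): hands the job in, once; it reports no verdict.
The state is a dict: "clock": time; "qpos": joint angles; "qd": joint speeds; "effort": joint torques, N m; "position": TCP position; "ee_rot": TCP orientation; "contact_force": force on the tool from outside, world axes, zero at the start; "moment": the same for the moment, N m; "width": finger opening in m.
Only numpy, scipy, OpenCV 4.12 (cv2) and the standard library are available. Lean on these libraries where they do the work, as an engineer would, in place of code of your own. Each camera call takes 0.05 s, during which the arm holds its last target.

## Task

Four soil sample jars stand about on the lab bench among four fixed holders: set each jar upright, right down in the well of the holder that matches both its lid colour (maroon or blue) and its size (wide jars in wide holders, slim jars in slim holders). Set them down gently, without dropping or tipping any over, and leave the amber bottle and the rack of vials where they stand.

Things in the scene. Friction and masses are not known exactly. Their poses are not given: they have to be found in the camera images.
- wide_maroon: wide, low sample jar with a maroon (dark crimson red) lid: upright round cylinder, 54 mm diameter all the way up, 62 mm tall, lid on the top 16 mm, sides brown with the soil inside and pale just under the lid, about 0.16 kg (it varies), loose. Origin at the centre of its underside, z up its axis. It may be gripped across its diameter from any side, body or lid.
- wide_blue: wide, low sample jar with a blue lid: upright round cylinder, 54 mm diameter all the way up, 62 mm tall, lid on the top 16 mm, sides brown with the soil inside and pale just under the lid, about 0.16 kg (it varies), loose. Origin at the centre of its underside, z up its axis. It may be gripped across its diameter from any side, body or lid.
- slim_maroon: slim, tall sample jar with a maroon (dark crimson red) lid: upright round cylinder, 36 mm diameter all the way up, 84 mm tall, lid on the top 20 mm, sides brown with the soil inside and pale just under the lid, about 0.1 kg (it varies), loose. Origin at the centre of its underside, z up its axis. It may be gripped across its diameter from any side, body or lid.
- slim_blue: slim, tall sample jar with a blue lid: upright round cylinder, 36 mm diameter all the way up, 84 mm tall, lid on the top 20 mm, sides brown with the soil inside and pale just under the lid, about 0.1 kg (it varies), loose. Origin at the centre of its underside, z up its axis. It may be gripped across its diameter from any side, body or lid.
- holder_wide_maroon: wide holder, maroon (dark crimson red): square block 96 x 96 mm, 18 mm high, fixed to the bench, with a round well in its middle, 72 mm diameter and 12 mm deep, with a pale floor 6 mm above the bench. Origin at the centre of the block's underside, so the well's centre is straight above it; z up, x and y along its edges.
- holder_wide_blue: wide holder, blue: square block 96 x 96 mm, 18 mm high, fixed to the bench, with a round well in its middle, 72 mm diameter and 12 mm deep, with a pale floor 6 mm above the bench. Origin at the centre of the block's underside, so the well's centre is straight above it; z up, x and y along its edges.
- holder_slim_maroon: slim holder, maroon (dark crimson red): square block 78 x 78 mm, 18 mm high, fixed to the bench, with a round well in its middle, 54 mm diameter and 12 mm deep, with a pale floor 6 mm above the bench. Origin at the centre of the block's underside, so the well's centre is straight above it; z up, x and y along its edges.
- holder_slim_blue: slim holder, blue: square block 78 x 78 mm, 18 mm high, fixed to the bench, with a round well in its middle, 54 mm diameter and 12 mm deep, with a pale floor 6 mm above the bench. Origin at the centre of the block's underside, so the well's centre is straight above it; z up, x and y along its edges.
- amber_bottle: bystander, loose: round amber glass bottle with a white cap and a paper band, 56 mm diameter, 90 mm tall. Origin at the centre of its underside, z up.
- vial_rack: bystander, loose: white rack of tiny vials with green, yellow and grey tops, 58 mm (its x) by 96 mm (its y), 40 mm high. Origin at the centre of its underside, z up.
Things that resemble listed ones, but are neither listed nor needed, are in the scene too. What is shaped like the slim_maroon but green or yellow is not meant.

How it is judged:
At the end, for the whole second after the job is handed in: Each of the four jars stands in the holder of its own lid colour and size: centre within 13 mm of the holder's centre, underside on the well's floor (2 to 10 mm above the holder's underside), upright within 0.1 rad, released and at rest (under 20 mm/s) (horizontal distance between wide_maroon and holder_wide_maroon below 0.013 m and z of wide_maroon in the frame of holder_wide_maroon between 0.002 and 0.01 m and angle between each of wide_maroon, wide_blue, slim_maroon, slim_blue's own z axis and vertical below 0.1 rad and linear speed of each of wide_maroon, wide_blue, slim_maroon, slim_blue below 0.02 m/s and contact force between each of wide_maroon, wide_blue, slim_maroon, slim_blue and the fingers below 0.05 N and horizontal distance between wide_blue and holder_wide_blue below 0.013 m and z of wide_blue in the frame of holder_wide_blue between 0.002 and 0.01 m and horizontal distance between slim_maroon and holder_slim_maroon below 0.013 m and z of slim_maroon in the frame of holder_slim_maroon between 0.002 and 0.01 m and horizontal distance between slim_blue and holder_slim_blue below 0.013 m and z of slim_blue in the frame of holder_slim_blue between 0.002 and 0.01 m); the robot touches nothing.
It fails at once if the amber bottle is shifted by more than 20 mm or tipped over (distance of amber_bottle from where it was at the start of the episode above 0.02 m or angle between amber_bottle's own z axis and vertical above 0.5 rad).
It fails at once if the vial rack is shifted by more than 20 mm or tipped over (distance of vial_rack from where it was at the start of the episode above 0.02 m or angle between vial_rack's own z axis and vertical above 0.5 rad).
It fails at once if a sample container is tipped over (more than 40 degrees) (angle between any of wide_maroon, wide_blue, slim_maroon, slim_blue's own z axis and vertical above 0.7 rad).
It fails at once if a sample container falls freely with its underside more than 40 mm above the bench ((height (world z) of wide_maroon above 0.04 m and contact force between wide_maroon and anything else below 0.01 N) or (height (world z) of wide_blue above 0.04 m and contact force between wide_blue and anything else below 0.01 N) or (height (world z) of slim_maroon above 0.04 m and contact force between slim_maroon and anything else below 0.01 N) or (height (world z) of slim_blue above 0.04 m and contact force between slim_blue and anything else below 0.01 N)).
It also fails if it takes over 120 s, if anything falls off the work surface, if the arm or the gripper's body presses on something with over 40 N, if the wrist force passes 120 N, or if a joint passes its speed limit or range.

## Working session

There is one attempt and no reset: what is moved stays moved. The work goes in short steps, Python scripts to look and compute and a tool call to move; the robot and the scene stay as the last step left them, time stands still between calls to the robot, and variables do not carry over. Pictures are saved under pics/ and viewed, and the job is handed in when it is done.

Besides the shell and the picture viewer there is one more tool, called after "Emit:" as name(argument=value, ...), one argument or row to a line, values as JSON. arm_command: Moves the arm, as the interface text tells. Its arguments: {"type":"object","properties":{"commands":{"type":"array"},"grip_force":{"type":"number"}},"required":["commands"]}

```bash
ls; mkdir -p pics
python3 - <<'E'
from rig import manip
import cv2,numpy as np
print(manip.get_state(), manip.finger_overhang)
for n in("scene","top"):
    d=manip.get_image(n)
    np.savez(f"{n}0.npz",**d)
    cv2.imwrite(f"pics/{n}0.png",cv2.resize(d["pixels"][:,:,::-1],(800,600),interpolation=cv2.INTER_CUBIC))
    print(n,d["intrinsics"],d["k1"],d["R"],d["t"])
E
```

```text
pics
{'clock': 0.0, 'qpos': array([-1.29703732e+00,  2.76609571e-01,  1.50616079e+00,  1.86804123e-05,
        1.36070576e+00, -1.20987975e-01]), 'qd': array([-0.00069906,  0.00086741, -0.00088484,  0.0021431 , -0.00082752,
        0.00080938]), 'effort': array([ 2.45954943e-03, -4.16770470e+01, -2.45803660e+01, -2.70681476e-04,
        1.11234884e-02,  1.28173073e-05]), 'position': array([ 0.22099858, -0.53028039,  0.24742036]), 'ee_rot': array([ 0.58877718, -0.58790026,  0.39274745, -0.39174501]), 'contact_force': array([-0.9885399 , -0.05393594, -0.21229451]), 'moment': array([-0.03332676, -0.01390556, -0.02785665]), 'width': 0.08574445047437171} 0.017
scene [[371.88743413   0.         255.95054974]
 [  0.         371.88743413 191.48485616]
 [  0.           0.           1.        ]] -0.043993522891140995 [[ 0.21664714  0.97622586  0.00686209]
 [ 0.59831675 -0.12721958 -0.7910956 ]
 [-0.77141499  0.17549431 -0.61165404]] [-0.11537391 -0.29834677  1.4798431 ]
top [[479.193292     0.         252.31849323]
 [  0.         479.193292   193.45681325]
 [  0.           0.           1.        ]] -0.16541985144719926 [[-0.0142944  -0.99987827 -0.00625417]
 [-0.98339319  0.01518994 -0.18085105]
 [ 0.18092404  0.00356515 -0.98349061]] [-0.00377233  0.49786834  1.07083985]
```

View pics/scene0.png

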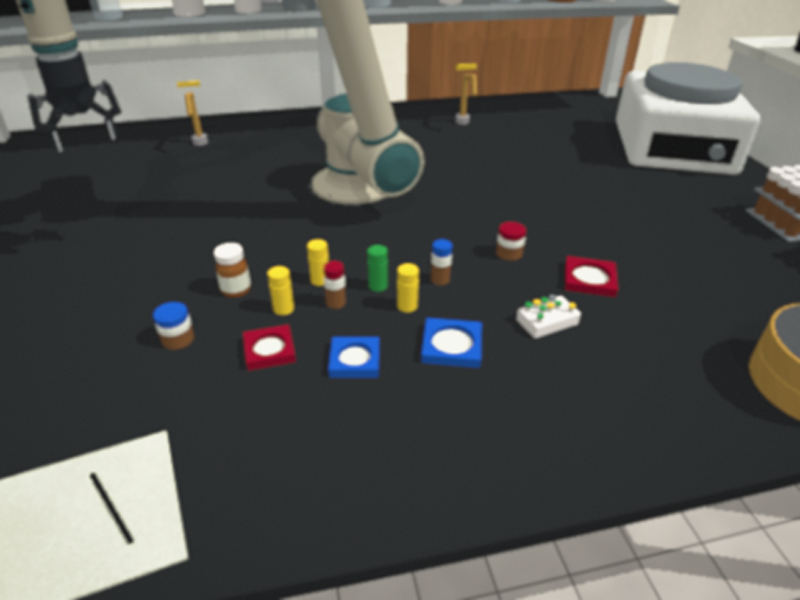

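View pics/top0.png

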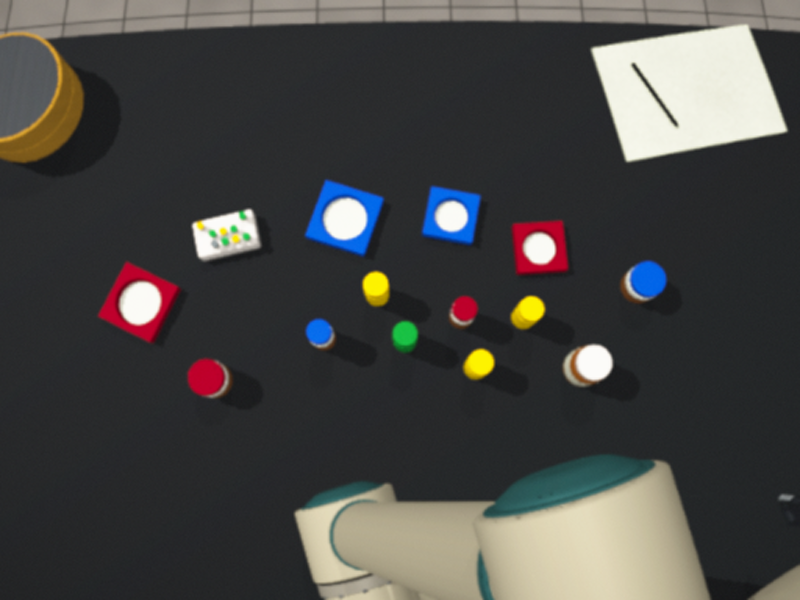

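Scene view (800x600): jars are slim_maroon (335,285), slim_blue (442,262), wide_maroon (511,240), wide_blue (173,325). Holders are slim maroon (269,346), slim blue (354,356), wide blue (452,341), wide maroon (591,275). The distractors are yellow and green tubes, the amber bottle (232,268) and the rack (548,315). Next I measure by colour mask and rays on the known top planes, with the range image as a check.

```bash
cat > h.py <<'E'
import cv2,numpy as np
def rays(d,uv):
    K=d["intrinsics"];k=float(d["k1"]);uv=np.asarray(uv,float).reshape(-1,2)
    p=cv2.undistortPoints(uv.reshape(-1,1,2),K,np.array([k,0,0,0,0.])).reshape(-1,2)
    return np.c_[p,np.ones(len(p))]
def plane(d,uv,z):
    r=rays(d,uv)@d["R"]; o=-d["R"].T@d["t"]
    s=(z-o[2])/r[:,2]; return o+s[:,None]*r
def cloud(d,uv):
    uv=np.asarray(uv,int).reshape(-1,2); Z=d["range_z"][uv[:,1],uv[:,0]]
    return (rays(d,uv)*Z[:,None]-d["t"])@d["R"],Z
def masks(d):
    hsv=cv2.cvtColor(d["pixels"],cv2.COLOR_RGB2HSV);H,S,V=[hsv[...,i].astype(int) for i in range(3)]
    return dict(maroon=((H<6)|(H>168))&(S>170)&(V>60),blue=(H>100)&(H<125)&(S>150)&(V>80),
      yellow=(H>22)&(H<34)&(S>170)&(V>100),green=(H>50)&(H<80)&(S>150)&(V>60),white=(S<50)&(V>170))
E
python3 - <<'E'
from h import *
for n in("top","scene"):
    d=dict(np.load(n+"0.npz"))
    for c,m in masks(d).items():
        nn,L,st,ce=cv2.connectedComponentsWithStats(m.astype(np.uint8))
        for i in range(1,nn):
            if st[i,4]<60 or st[i,4]>3000: continue
            v,u=np.where(L==i);P,Z=cloud(d,np.c_[u,v]);ok=Z>0;P=P[ok]
            if len(P)<20: continue
            zt=np.percentile(P[:,2],90)
            q=P[abs(P[:,2]-zt)<.005]
            (cx,cy),(w,h),a=cv2.minAreaRect((q[:,:2]*1000).astype(np.float32))
            print(n,c,ce[i].round(),st[i,4],"ztop %.3f"%zt,"top mean",q[:,:2].mean(0).round(4),"rect",np.round([cx,cy,w,h,a],1))
E
```

```text
top maroon [345. 158.] 751 ztop 0.020 top mean [ 0.59   -0.2404] rect [ 589.  -239.1   79.4   80.5    3. ]
top maroon [ 89. 193.] 965 ztop 0.020 top mean [0.5123 0.3914] rect [511.2 390.7  99.2  97.8  65. ]
top maroon [297. 197.] 204 ztop 0.086 top mean [ 0.4815 -0.1126] rect [ 481.2 -112.8   34.    32.2   88.7]
top maroon [131. 241.] 432 ztop 0.064 top mean [0.3884 0.2671] rect [388.7 266.7  50.7  49.9   1.4]
top blue [220. 139.] 1032 ztop 0.020 top mean [0.6424 0.0668] rect [641.7  66.2  97.6  98.1  70.3]
top blue [289. 137.] 771 ztop 0.020 top mean [ 0.6437 -0.1024] rect [ 643.3 -102.5   78.2   80.4   78.6]
top blue [415. 178.] 435 ztop 0.064 top mean [ 0.526  -0.3933] rect [ 525.6 -393.3   52.2   50.8   77.2]
top blue [203. 211.] 223 ztop 0.086 top mean [0.4511 0.0982] rect [451.3  98.5  32.5  34.8  43.9]
top yellow [240. 184.] 316 ztop 0.086 top mean [0.5186 0.0156] rect [519.   16.2  31.8  34.2  89.8]
top yellow [337. 199.] 344 ztop 0.086 top mean [ 0.479  -0.2078] rect [ 478.7 -207.7   34.4   34.8   85.6]
top yellow [306. 232.] 305 ztop 0.086 top mean [ 0.403  -0.1334] rect [ 
[... 3931 characters left out ...]
 332.] 84 ztop -0.747 top mean [0.7257 0.9968] rect [ 721.6 1003.1   70.8   33.2   89.7]
scene white [504. 345.] 390 ztop -0.747 top mean [0.791  1.0046] rect [779.2 997.9  83.8 144.9  49.3]
scene white [476. 350.] 722 ztop -0.747 top mean [0.7836 0.8773] rect [792.7 837.3 244.5  96.7  87.7]
scene white [395. 376.] 689 ztop -0.747 top mean [0.8024 0.4968] rect [791.7 490.5 188.7  72.6  77.3]
scene white [440. 375.] 794 ztop -0.747 top mean [0.8392 0.6699] rect [838.4 674.8 203.9  73.3  73.2]
scene white [488. 379.] 361 ztop -0.747 top mean [0.8969 0.8436] rect [894.7 853.8 165.2  45.6  76.6]
scene white [355. 380.] 190 ztop -0.746 top mean [0.7819 0.3347] rect [774.8 319.1 142.7  30.4  78.5]
```

Run:
```python
from rig import manip
import numpy as np
from scipy.spatial.transform import Rotation as R
s=manip.get_state();q=s["ee_rot"];M=R.from_quat(np.r_[q[1:],q[0]]).as_matrix()
print(M.round(3))
d=manip.get_image("top");np.savez("top1.npz",**d)
import cv2
im=d["pixels"][120:270,60:460,::-1];cv2.imwrite("pics/crop.png",cv2.resize(im,(800,300),interpolation=cv2.INTER_CUBIC))
```

```text
[[ 0.385 -0.     0.923]
 [-0.923  0.002  0.385]
 [-0.002 -1.     0.   ]]
```

View pics/crop.png

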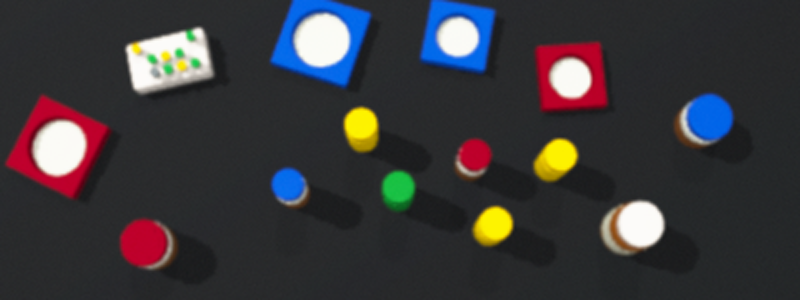

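Crop check: wide_blue is at (709,117), slim_maroon (474,157), slim_blue (289,186) and wide_maroon (147,243). The four lids are blue or maroon; the tubes at (361,125), (556,158), (493,225) and (398,190) are plain yellow or green and not meant. The two views agree to about 3–5 mm and the heights fit. I'm starting with wide_blue.

Emit:
arm_command(
  commands=[
    [8.5,[3,1.4,-1],0.07],
    [8.5,[3,1.4,-1],0.07],
    [8.5,[3,1.4,-1],0.07],
    [8.5,[3,1.4,-1],0.07],
    [8.5,[3,1.4,-1],0.07],
    [8.5,[3,1.4,-1],0.07],
    [8.5,[3,1.4,-1],0.07],
    [8.5,[3,1.4,-1],0.07],
    [8.5,[3.3,1.3,-1],0.07],
    [8.5,[3.3,1.3,-1],0.07],
    [8.5,[0,0,0],0],
    [8.5,[0,0,0],0],
  ],
  grip_force=40,
)

```text
clock: 1.35
position: [0.5273, -0.3921, 0.1474]
ee_rot: [0.687, -0.687, 0.167, -0.166]
contact_force: [-1.1, -0.2, 0.7]
width: 0.0851
```

Emit:
arm_command(
  commands=[
    [8.5,[0,-0.1,-2],0],
    [8.5,[0,0,-2],0],
    [8.5,[0,0,-2],0],
    [8.5,[0,0,-2],0],
    [8.5,[0,0,-1.5],0],
    [8.5,[0,0,-1.2],0],
    [8.5,[0,0,0],0],
    [8.5,[0,0,0],0],
  ],
)

```text
clock: 2.15
position: [0.5269, -0.3944, 0.0418]
ee_rot: [-0.687, 0.687, -0.167, 0.167]
contact_force: [-0.8, -0.4, 0.5]
width: 0.0853
```

Emit:
arm_command(
  commands=[
    [5,[0,0,0],0],
    [5,[0,0,0],0],
    [5,[0,0,0],0],
    [5,[0,0,0],0],
    [5,[0,0,0],0],
    [5,[0,0,0],0],
    [5,[0,0,0],0],
    [5,[0,0,0],0],
  ],
)

```text
clock: 2.95
position: [0.5277, -0.3943, 0.0425]
ee_rot: [-0.687, 0.688, -0.166, 0.167]
contact_force: [-1.3, 0.6, 6.4]
width: 0.0532
```

Emit:
arm_command(
  commands=[
    [4,[0,0,0],0],
    [4,[0,0,1],0],
    [4,[0,0,1.5],0],
    [4,[0,0,2],0],
    [4,[0,0,2],0],
    [4,[0,0,2],0],
    [4,[0,0,2],0],
    [4,[0,0,1.5],0],
    [4,[0,0,0],0],
    [4,[0,0,0],0],
  ],
)

```text
clock: 3.95
position: [0.5269, -0.3934, 0.1609]
ee_rot: [0.687, -0.687, 0.167, -0.167]
contact_force: [-0.6, 0.0, -2.4]
width: 0.0529
```

```bash
cat > look.py <<'E'
import sys
from rig import manip
from h import *
n,c=sys.argv[1],sys.argv[2]
x0,x1,y0,y1=[int(a) for a in sys.argv[3:7]]
d=manip.get_image(n)
cv2.imwrite(f"pics/{c}.png",cv2.resize(d["pixels"][y0:y1,x0:x1,::-1],None,fx=600/(x1-x0)*1.0,fy=600/(x1-x0),interpolation=cv2.INTER_CUBIC))
E
python3 look.py scene a1 20 270 100 270
```

```text
(no output)
```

View pics/a1.png

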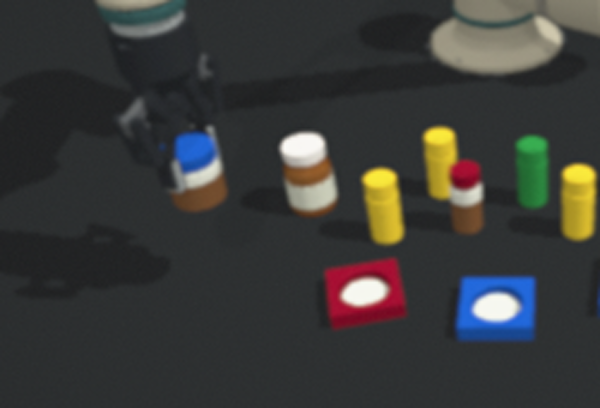

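The jar hangs upright at (197,170), clear of the bench. Carrying it to the wide blue holder.

Emit:
arm_command(
  commands=[
    [4,[0.6,1.5,0],0],
    [4,[0.8,3,0],0],
    [4,[0.8,3.5,0],0],
    [4,[0.9,3.5,0],0],
    [4,[0.9,3.5,0],0],
    [4,[0.9,3.5,0],0],
    [4,[0.9,3.5,0],0],
    [4,[0.9,3.5,0],0],
    [4,[0.9,3.5,0],0],
    [4,[0.9,3.5,0],0],
    [4,[0.9,3.5,0],0],
    [4,[0.9,3.5,0],0],
  ],
)

```text
clock: 5.2
position: [0.6294, 0.004, 0.1602]
ee_rot: [0.687, -0.687, 0.167, -0.166]
contact_force: [0.1, -0.9, -1.6]
width: 0.0534
```

Emit:
arm_command(
  commands=[
    [4,[0.8,3,0],0],
    [4,[0.5,2,0],0],
    [4,[0,0.9,-1],0],
    [4,[0,0,-2],0],
    [4,[0,0,-2],0],
    [4,[0,0,-2],0],
    [4,[0,0,-1],0],
    [4,[0,0,0],0],
    [4,[0,0,0],0],
  ],
)

```text
clock: 6.1
position: [0.6432, 0.06, 0.0813]
ee_rot: [-0.687, 0.687, -0.167, 0.167]
contact_force: [0.4, -0.5, -2.7]
width: 0.0532
```

Emit:
arm_command(
  commands=[
    [4,[0,0.3,0],0],
    [4,[0,0.3,0],0],
    [4,[0,0,-0.8],0],
    [4,[0,0,-0.5],0],
    [4,[0,0,-0.5],0],
    [4,[0,0,-0.4],0],
    [4,[0,0,-0.3],0],
    [4,[0,0,-0.3],0],
    [4,[0,0,-0.2],0],
    [4,[0,0,0],0],
  ],
)

```text
clock: 7.1
position: [0.643, 0.0662, 0.051]
ee_rot: [-0.687, 0.687, -0.167, 0.167]
contact_force: [0.5, -0.5, -2.2]
width: 0.053
```

```bash
python3 look.py scene a2 200 400 120 270
```

```text
(no output)
```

View pics/a2.png

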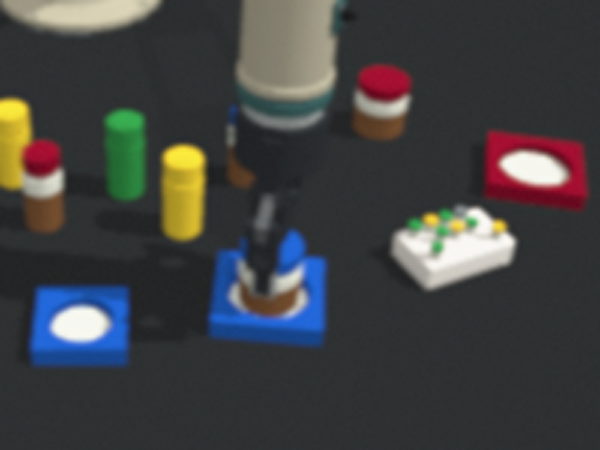

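The jar is in the well at (270,298), within the rim. I'll lower in small steps until the force rises.

Emit:
arm_command(
  commands=[
    [4,[0,0,-0.1],0],
    [4,[0,0,-0.1],0],
    [4,[0,0,0],0],
  ],
)

```text
clock: 7.45
position: [0.6431, 0.0662, 0.0493]
ee_rot: [-0.687, 0.687, -0.167, 0.167]
contact_force: [-0.6, 1.1, -2.3]
width: 0.0528
```

Emit:
arm_command(
  commands=[
    [4,[0,0,-0.1],0],
    [4,[0,0,0],0],
  ],
)

```text
clock: 7.65
position: [0.6433, 0.0662, 0.0485]
ee_rot: [0.687, -0.687, 0.167, -0.167]
contact_force: [0.3, 0.7, -1.6]
width: 0.0533
```

Emit:
arm_command(
  commands=[
    [4,[0,0,-0.1],0],
    [4,[0,0,0],0],
  ],
)

```text
clock: 7.85
position: [0.6433, 0.0662, 0.0485]
ee_rot: [0.687, -0.687, 0.166, -0.167]
contact_force: [-1.7, -0.4, 4.5]
width: 0.0533
```

Emit:
arm_command(
  commands=[
    [4,[0,0,-0.1],0],
    [4,[0,0,0],0],
  ],
)

```text
clock: 8.05
position: [0.6433, 0.0662, 0.0485]
ee_rot: [0.687, -0.687, 0.166, -0.167]
contact_force: [-2.9, 0.8, 9.0]
width: 0.0532
```

Emit:
arm_command(
  commands=[
    [6,[0,0,0],0],
    [7,[0,0,0],0],
    [8.5,[0,0,0],0],
    [8.5,[0,0,0],0],
    [8.5,[0,0,0],0],
    [8.5,[0,0,1],0],
    [8.5,[0,0,2],0],
    [8.5,[0,0,2],0],
    [8.5,[0,0,3],0],
    [8.5,[0,0,3],0],
    [8.5,[0,0,0],0],
  ],
)

```text
clock: 9.15
position: [0.6463, 0.0663, 0.1621]
ee_rot: [0.688, -0.686, 0.163, -0.17]
contact_force: [1.2, 0.4, 1.2]
width: 0.0851
```

Emit:
arm_command(
  commands=[
    [8.5,[-2.5,2,0],0],
    [8.5,[-2.5,2,0],0],
    [8.5,[-2.5,2,0],0],
    [8.5,[-2.5,2,0],0],
    [8.5,[-2.5,2,0],0],
    [8.5,[-2.5,2,0],0],
    [8.5,[-2.5,2,0],0],
    [8.5,[-2.5,2,0],0],
    [8.5,[-2.5,2,0],0],
    [8.5,[-2.5,2,0],0],
    [8.5,[-0.4,0,0],0],
    [8.5,[0,0,0],0],
  ],
)

```text
clock: 10.35
position: [0.3883, 0.2663, 0.1564]
ee_rot: [-0.687, 0.688, -0.166, 0.166]
contact_force: [0.4, -0.1, 0.4]
width: 0.085
```

```bash
python3 look.py scene a3 200 440 100 270;  python3 look.py top a4 60 360 100 270
```

```text
(no output)
```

View pics/a3.png

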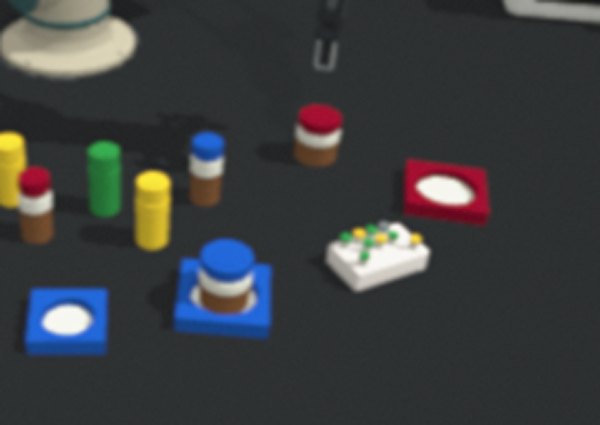

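View pics/a4.png

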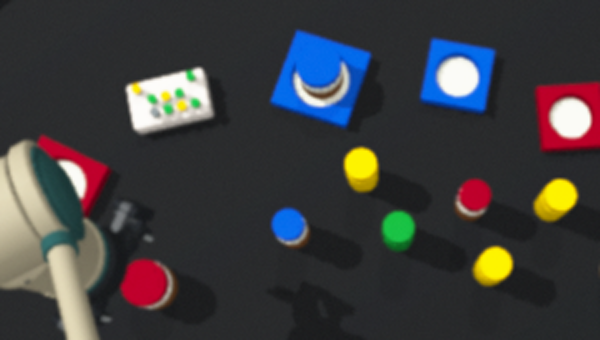

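wide_blue stands upright and seated (top crop (322,75), scene crop (226,275)). wide_maroon is still at (147,283). Descending on it.

Emit:
arm_command(
  commands=[
    [8.5,[0,0,-2],0],
    [8.5,[0,0,-2],0],
    [8.5,[0,0,-2],0],
    [8.5,[0,0,-2],0],
    [8.5,[0,0,-2],0],
    [8.5,[0,0,-1.4],0],
    [8.5,[0,0,0],0],
    [8.5,[0,0,0],0],
  ],
)

```text
clock: 11.25
position: [0.3901, 0.2658, 0.0423]
ee_rot: [-0.687, 0.687, -0.167, 0.167]
contact_force: [0.6, -0.4, -0.2]
width: 0.085
```

Emit:
arm_command(
  commands=[
    [5,[0,0,0],0],
    [5,[0,0,0],0],
    [5,[0,0,0],0],
    [5,[0,0,0],0],
    [4,[0,0,0],0],
    [4,[0,0,0],0],
    [4,[0,0,0],0],
    [4,[0,0,0],0],
  ],
)

```text
clock: 12.05
position: [0.3898, 0.2665, 0.0433]
ee_rot: [0.688, -0.687, 0.166, -0.167]
contact_force: [-0.8, -1.1, 6.2]
width: 0.053
```

Emit:
arm_command(
  commands=[
    [4,[0,0,1],0],
    [4,[0,0,1.5],0],
    [4,[0,0,2],0],
    [4,[0,0,2],0],
    [4,[0,0,2],0],
    [4,[0,0,1.5],0],
    [4,[0,0,0],0],
    [4,[0,0,0],0],
  ],
)

```text
clock: 12.85
position: [0.3888, 0.2661, 0.1424]
ee_rot: [0.687, -0.687, 0.167, -0.167]
contact_force: [-0.8, -0.3, -0.9]
width: 0.0528
```

Emit:
arm_command(
  commands=[
    [4,[1,1,0],0],
    [4,[2,2,0],0],
    [4,[2,2,0],0],
    [4,[2,2,0],0],
    [4,[2,2,0],0],
    [4,[2,2,0],0],
    [4,[1.3,1.5,0],0],
    [4,[0,0,-2],0],
    [4,[0,0,-2],0],
    [4,[0,0,-2],0],
    [4,[0,0,-1],0],
    [4,[0,0,0],0],
  ],
)

```text
clock: 14.05
position: [0.5111, 0.3908, 0.0695]
ee_rot: [-0.686, 0.688, -0.168, 0.165]
contact_force: [-0.9, 0.3, -1.4]
width: 0.0532
```

Emit:
arm_command(
  commands=[
    [4,[0,0,-0.5],0],
    [4,[0,0,-0.5],0],
    [4,[0,0,-0.3],0],
    [4,[0,0,-0.3],0],
    [4,[0,0,-0.2],0],
    [4,[0,0,0],0],
    [4,[0,0,0],0],
  ],
)

```text
clock: 14.75
position: [0.5122, 0.3912, 0.0545]
ee_rot: [0.687, -0.687, 0.167, -0.167]
contact_force: [0.4, 0.5, -0.9]
width: 0.0534
```

```bash
python3 look.py scene a5 300 460 100 220
```

```text
(no output)
```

View pics/a5.png

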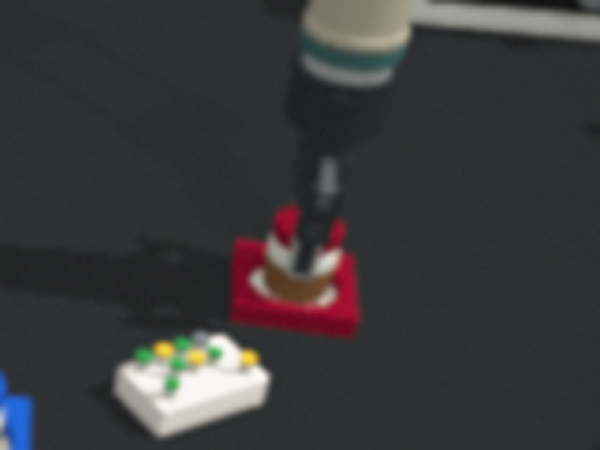

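The jar is over and partly in the well at (298,285), centred. Lowering to contact.

Emit:
arm_command(
  commands=[
    [4,[0,0,-0.2],0],
    [4,[0,0,-0.1],0],
    [4,[0,0,-0.1],0],
    [4,[0,0,0],0],
    [4,[0,0,0],0],
  ],
)

```text
clock: 15.3
position: [0.5122, 0.3912, 0.0503]
ee_rot: [-0.687, 0.687, -0.167, 0.167]
contact_force: [0.1, -0.3, -0.9]
width: 0.0532
```

Emit:
arm_command(
  commands=[
    [4,[0,0,-0.1],0],
    [4,[0,0,0],0],
  ],
)

```text
clock: 15.5
position: [0.5123, 0.3913, 0.0494]
ee_rot: [0.687, -0.687, 0.167, -0.167]
contact_force: [1.3, -0.6, 0.3]
width: 0.0529
```

Emit:
arm_command(
  commands=[
    [4,[0,0,-0.1],0],
    [4,[0,0,0],0],
  ],
)

```text
clock: 15.7
position: [0.5123, 0.3912, 0.0494]
ee_rot: [0.687, -0.687, 0.167, -0.167]
contact_force: [-1.4, -1.4, 4.1]
width: 0.053
```

Emit:
arm_command(
  commands=[
    [6,[0,0,0],0],
    [7,[0,0,0],0],
    [8.5,[0,0,0],0],
    [8.5,[0,0,0],0],
    [8.5,[0,0,0],0],
    [8.5,[0,0,1],0],
    [8.5,[0,0,2],0],
    [8.5,[0,0,3],0],
    [8.5,[0,0,3],0],
    [8.5,[0,0,3],0],
    [8.5,[0,0,0],0],
    [8.5,[0,0,0],0],
  ],
)

```text
clock: 16.9
position: [0.5125, 0.3914, 0.1697]
ee_rot: [0.688, -0.687, 0.166, -0.167]
contact_force: [-0.8, -0.7, -0.2]
width: 0.0849
```

Emit:
arm_command(
  commands=[
    [8.5,[-0.6,-3,0],0],
    [7,[-0.6,-3,0],0],
    [6.5,[-0.6,-3,0],0],
    [6.5,[-0.6,-3,0],0],
    [6.5,[-0.6,-3,0],0],
    [6.5,[-0.6,-3,0],0],
    [6.5,[-0.6,-3,0],0],
    [6.5,[-0.6,-3,0],0],
    [6.5,[-0.6,-3,0],0],
    [6.5,[-0.5,-2.3,0],0],
    [6.5,[0,0,0],0],
    [6.5,[0,0,0],0],
  ],
)

```text
clock: 18.1
position: [0.4526, 0.0981, 0.1676]
ee_rot: [0.687, -0.687, 0.168, -0.167]
contact_force: [-0.4, 0.1, 0.4]
width: 0.065
```

```bash
python3 look.py scene a6 200 440 100 270;  python3 look.py top a7 60 360 100 270
```

```text
(no output)
```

View pics/a6.png

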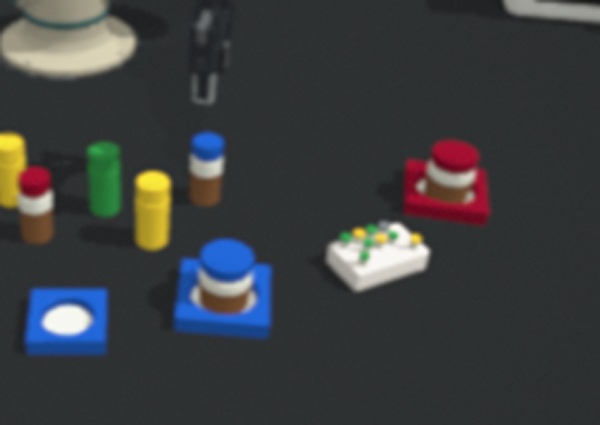

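View pics/a7.png

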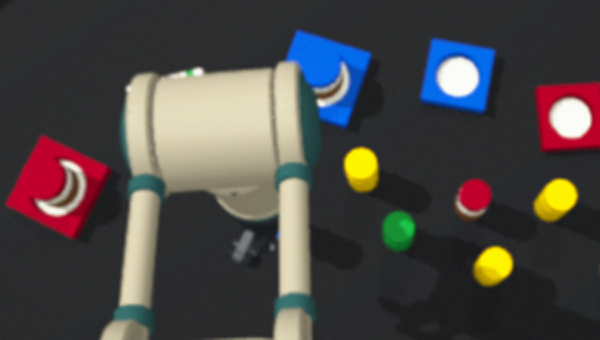

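Both wide jars are seated (scene crop (453,175) and (226,275)). The gripper is above slim_blue, at (206,170). Descending.

Emit:
arm_command(
  commands=[
    [6.5,[0,0,-2],0],
    [6.5,[0,0,-2],0],
    [6.5,[0,0,-1.5],0],
    [6.5,[0,0,-1.5],0],
    [6.5,[0,0,-1.5],0],
    [6.5,[0,0,-1.5],0],
    [6.5,[0,0,-1.3],0],
    [6.5,[0,0,0],0],
    [6.5,[0,0,0],0],
  ],
)

```text
clock: 19.1
position: [0.4533, 0.0989, 0.0552]
ee_rot: [-0.687, 0.687, -0.166, 0.166]
contact_force: [-0.5, 0.1, 0.7]
width: 0.0649
```

Emit:
arm_command(
  commands=[
    [4,[0,0,0],0],
    [3.4,[0,0,0],0],
    [3.2,[0,0,0],0],
    [3,[0,0,0],0],
    [2.6,[0,0,0],0],
    [2.4,[0,0,0],0],
    [2.4,[0,0,0],0],
    [2.4,[0,0,0],0],
  ],
  grip_force=35,
)

```text
clock: 19.9
position: [0.4536, 0.0984, 0.0559]
ee_rot: [0.687, -0.687, 0.166, -0.167]
contact_force: [-1.0, 1.6, 5.3]
width: 0.0355
```

Emit:
arm_command(
  commands=[
    [2.4,[0,0,0.8],0],
    [2.4,[0,0,1.5],0],
    [2.4,[0,0,2],0],
    [2.4,[0,0,2],0],
    [2.4,[0,0,2],0],
    [2.4,[0,0,2],0],
    [2.4,[0,0,1.7],0],
    [2.4,[0,0,0],0],
    [2.4,[0,0,0],0],
  ],
)

```text
clock: 20.8
position: [0.4528, 0.098, 0.1751]
ee_rot: [-0.687, 0.687, -0.167, 0.167]
contact_force: [0.5, -0.5, -1.6]
width: 0.0354
```

```bash
python3 look.py scene a8 200 440 80 250
```

```text
(no output)
```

View pics/a8.png

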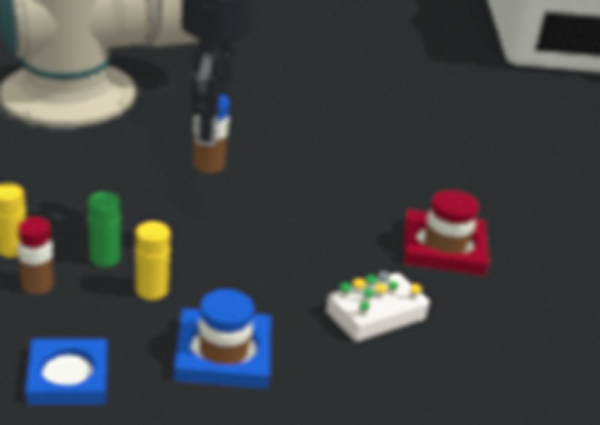

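slim_blue is held upright at (210,135). Carrying it to the slim blue holder.

Emit:
arm_command(
  commands=[
    [2.4,[1,0,0],0],
    [2.4,[2,-1,0],0],
    [2.4,[2,-2,0],0],
    [2.4,[2,-2,0],0],
    [2.4,[2,-2,0],0],
    [2.4,[2,-2,0],0],
    [2.4,[2,-3,0],0],
    [2.4,[2,-3,0],0],
    [2.4,[2,-3,0],0],
    [2.4,[1.5,-1.5,0],0],
    [2.4,[0.6,-0.6,0],0],
    [2.4,[0,0,0],0],
  ],
)

```text
clock: 22.05
position: [0.6446, -0.1035, 0.1737]
ee_rot: [0.687, -0.687, 0.168, -0.166]
contact_force: [-0.1, -0.2, -1.5]
width: 0.0352
```

Emit:
arm_command(
  commands=[
    [2.4,[0,0,-1.5],0],
    [2.4,[0,0,-2],0],
    [2.4,[0,0,-2],0],
    [2.4,[0,0,-2],0],
    [2.4,[0,0,-1.5],0],
    [2.4,[0,0,-1],0],
    [2.4,[0,0,-0.5],0],
    [2.4,[0,0,-0.3],0],
    [2.4,[0,0,0],0],
    [2.4,[0,0,0],0],
  ],
)

```text
clock: 23.05
position: [0.6446, -0.1028, 0.0681]
ee_rot: [-0.687, 0.687, -0.166, 0.167]
contact_force: [0.3, 0.1, -1.8]
width: 0.0351
```

```bash
python3 look.py scene a9 140 340 120 270
```

```text
(no output)
```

View pics/a9.png

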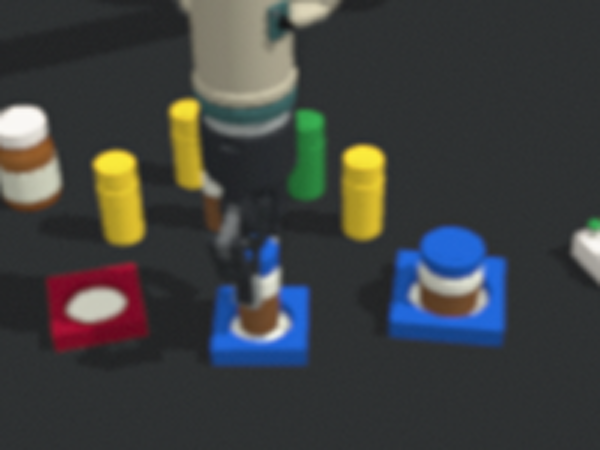

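The jar is centred over the well at (260,320). Lowering.

Emit:
arm_command(
  commands=[
    [2.4,[0,0,-0.2],0],
    [2.4,[0,0,-0.2],0],
    [2.4,[0,0,-0.1],0],
    [2.4,[0,0,0],0],
    [2.4,[0,0,0],0],
  ],
)

```text
clock: 23.6
position: [0.6441, -0.1028, 0.0622]
ee_rot: [-0.687, 0.687, -0.167, 0.167]
contact_force: [0.1, -0.3, -0.7]
width: 0.0349
```

Emit:
arm_command(
  commands=[
    [2.4,[0,0,-0.1],0],
    [2.4,[0,0,0],0],
  ],
)

```text
clock: 23.8
position: [0.6443, -0.1028, 0.062]
ee_rot: [-0.687, 0.687, -0.167, 0.167]
contact_force: [-1.4, -0.2, 3.0]
width: 0.0352
```

Emit:
arm_command(
  commands=[
    [2.4,[0,0,-0.1],0],
    [2.4,[0,0,0],0],
  ],
)

```text
clock: 24.0
position: [0.6443, -0.1028, 0.0619]
ee_rot: [-0.687, 0.687, -0.166, 0.167]
contact_force: [-2.3, -0.1, 7.3]
width: 0.0355
```

Emit:
arm_command(
  commands=[
    [4,[0,0,0],0],
    [5,[0,0,0],0],
    [6.5,[0,0,0],0],
    [6.5,[0,0,0],0],
    [6.5,[0,0,0],0],
    [6.5,[0,0,1],0],
    [6.5,[0,0,2],0],
    [6.5,[0,0,3],0],
    [6.5,[0,0,3],0],
    [6.5,[0,0,2],0],
    [6.5,[0,0,0],0],
    [6.5,[0,0,0],0],
  ],
)

```text
clock: 25.2
position: [0.6441, -0.1028, 0.1707]
ee_rot: [-0.687, 0.687, -0.166, 0.167]
contact_force: [-0.1, 1.4, -0.7]
width: 0.0649
```

Emit:
arm_command(
  commands=[
    [6.5,[-2,-0.1,0],0],
    [6.5,[-2,-0.1,0],0],
    [6.5,[-2,-0.1,0],0],
    [6.5,[-2,-0.1,0],0],
    [6.5,[-2,-0.1,0],0],
    [6.5,[-2,-0.1,0],0],
    [6.5,[-2,-0.2,0],0],
    [6.5,[-1.2,-0.1,0],0],
    [6.5,[-1,-0.1,0],0],
    [6.5,[0,0,0],0],
    [6.5,[0,0,0],0],
  ],
)

```text
clock: 26.3
position: [0.4828, -0.113, 0.1703]
ee_rot: [0.687, -0.687, 0.167, -0.167]
contact_force: [0.5, 0.8, 0.5]
width: 0.065
```

```bash
python3 look.py scene a10 100 340 80 250; python3 look.py top a11 150 450 100 270
```

```text
(no output)
```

View pics/a10.png

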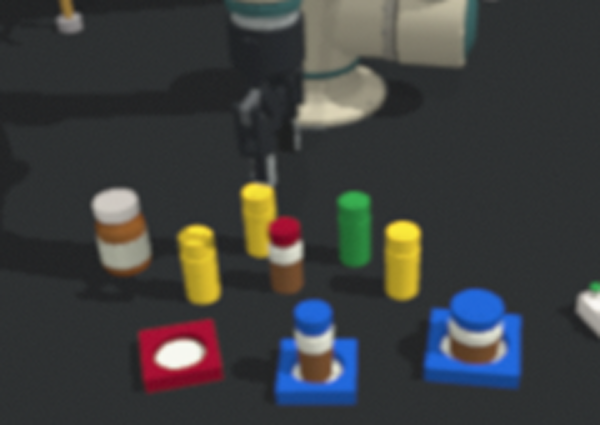

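View pics/a11.png

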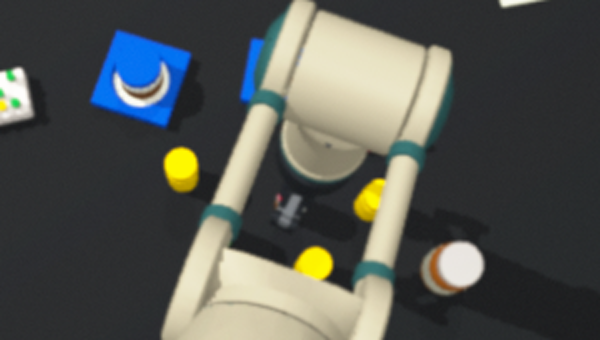

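slim_blue is seated at (315,345). slim_maroon is untouched at (286,255), the only maroon-lidded jar left among the yellow and green tubes. Descending.

Emit:
arm_command(
  commands=[
    [6.5,[0,0,-2],0],
    [6.5,[0,0,-2],0],
    [6.5,[0,0,-1.5],0],
    [6.5,[0,0,-1.5],0],
    [6.5,[0,0,-1.5],0],
    [6.5,[0,0,-1.5],0],
    [6.5,[0,0,-1.5],0],
    [6.5,[0,0,0],0],
    [6.5,[0,0,0],0],
  ],
)

```text
clock: 27.3
position: [0.4827, -0.1128, 0.0553]
ee_rot: [0.687, -0.687, 0.167, -0.167]
contact_force: [0.2, 0.5, 0.3]
width: 0.0651
```

Emit:
arm_command(
  commands=[
    [4,[0,0,0],0],
    [3.4,[0,0,0],0],
    [3.2,[0,0,0],0],
    [3,[0,0,0],0],
    [2.6,[0,0,0],0],
    [2.4,[0,0,0],0],
    [2.4,[0,0,0],0],
    [2.4,[0,0,0],0],
  ],
)

```text
clock: 28.1
position: [0.4828, -0.113, 0.0561]
ee_rot: [-0.687, 0.687, -0.166, 0.167]
contact_force: [-0.3, 0.0, 5.5]
width: 0.0349
```

Emit:
arm_command(
  commands=[
    [2.4,[0,0,0.8],0],
    [2.4,[0,0,1.5],0],
    [2.4,[0,0,2],0],
    [2.4,[0,0,2],0],
    [2.4,[0,0,2],0],
    [2.4,[0,0,2],0],
    [2.4,[0,0,1.7],0],
    [2.4,[0,0,0],0],
    [2.4,[0,0,0],0],
  ],
)

```text
clock: 29.0
position: [0.4818, -0.1127, 0.1751]
ee_rot: [-0.687, 0.687, -0.167, 0.167]
contact_force: [0.4, 0.0, -0.9]
width: 0.0354
```

```bash
python3 look.py scene a12 100 340 80 250
```

```text
(no output)
```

View pics/a12.png

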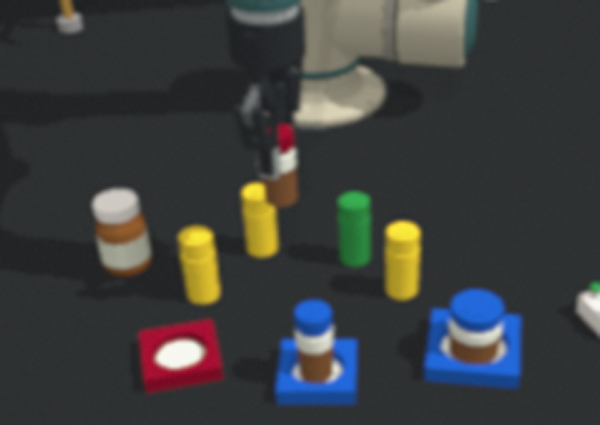

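slim_maroon is held upright at (283,165). Carrying it to the slim maroon holder.

Emit:
arm_command(
  commands=[
    [2.4,[1,0,0],0],
    [2.4,[1.5,-1,0],0],
    [2.4,[1.5,-1.5,0],0],
    [2.4,[1.5,-2,0],0],
    [2.4,[1.5,-2,0],0],
    [2.4,[1.5,-2,0],0],
    [2.4,[1.5,-2,0],0],
    [2.4,[0.8,-1.5,0],0],
    [2.4,[0,-0.7,0],0],
    [2.4,[0,0,0],0],
  ],
)

```text
clock: 30.05
position: [0.5899, -0.2403, 0.1739]
ee_rot: [0.687, -0.687, 0.168, -0.166]
contact_force: [-0.6, 0.5, -0.5]
width: 0.0352
```

Emit:
arm_command(
  commands=[
    [2.4,[0,0,-1.5],0],
    [2.4,[0,0,-2],0],
    [2.4,[0,0,-2],0],
    [2.4,[0,0,-2],0],
    [2.4,[0,0,-1.5],0],
    [2.4,[0,0,-1],0],
    [2.4,[0,0,-0.5],0],
    [2.4,[0,0,-0.3],0],
    [2.4,[0,0,0],0],
    [2.4,[0,0,0],0],
  ],
)

```text
clock: 31.05
position: [0.5906, -0.24, 0.068]
ee_rot: [-0.687, 0.687, -0.166, 0.167]
contact_force: [-0.3, -0.4, -0.1]
width: 0.0351
```

```bash
python3 look.py scene a13 100 300 120 270
```

```text
(no output)
```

View pics/a13.png

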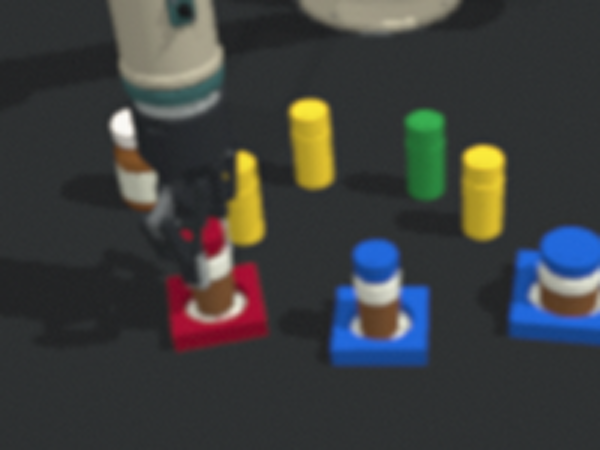

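It is centred over the well at (215,300). Lowering.

Emit:
arm_command(
  commands=[
    [2.4,[0,0,-0.2],0],
    [2.4,[0,0,-0.2],0],
    [2.4,[0,0,-0.1],0],
    [2.4,[0,0,0],0],
    [2.4,[0,0,0],0],
  ],
)

```text
clock: 31.6
position: [0.5901, -0.2398, 0.0623]
ee_rot: [-0.687, 0.687, -0.167, 0.167]
contact_force: [-0.2, -0.2, -1.6]
width: 0.0353
```

Emit:
arm_command(
  commands=[
    [2.4,[0,0,-0.1],0],
    [2.4,[0,0,0],0],
  ],
)

```text
clock: 31.8
position: [0.5902, -0.2398, 0.0621]
ee_rot: [-0.687, 0.687, -0.167, 0.167]
contact_force: [-1.4, 0.8, 4.2]
width: 0.0349
```

Emit:
arm_command(
  commands=[
    [2.4,[0,0,-0.1],0],
    [2.4,[0,0,0],0],
  ],
)

```text
clock: 32.0
position: [0.5902, -0.2398, 0.0621]
ee_rot: [-0.687, 0.687, -0.166, 0.167]
contact_force: [-2.9, 1.2, 10.7]
width: 0.0353
```

Contact. Releasing, rising, and moving clear for the last check.

Emit:
arm_command(
  commands=[
    [4,[0,0,0],0],
    [5,[0,0,0],0],
    [6.5,[0,0,0],0],
    [6.5,[0,0,0],0],
    [6.5,[0,0,0],0],
    [6.5,[0,0,1],0],
    [6.5,[0,0,2],0],
    [6.5,[0,0,3],0],
    [6.5,[0,0,3],0],
    [6.5,[0,0,3],0],
    [6.5,[0,0,3],0],
    [6.5,[0,0,0],0],
  ],
)

```text
clock: 33.2
position: [0.5926, -0.2411, 0.2163]
ee_rot: [-0.686, 0.688, -0.163, 0.17]
contact_force: [0.4, -0.5, 0.4]
width: 0.0648
```

Emit:
arm_command(
  commands=[
    [6.5,[-3,-3,0],0],
    [6.5,[-3,-3,0],0],
    [6.5,[-3,-3,0],0],
    [6.5,[-3,-3,0],0],
    [6.5,[-3,-3,0],0],
    [6.5,[-3,-3,0],0],
    [6.5,[-3,-3,0],0],
    [6.5,[-3,-3,0],0],
    [6.5,[-3,-3,0],0],
    [6.5,[-3,-3,0],0],
    [6.5,[-3,0,0],0],
    [6.5,[0,0,0],0],
  ],
)

```text
clock: 34.4
position: [0.2564, -0.5402, 0.2098]
ee_rot: [0.687, -0.686, 0.169, -0.167]
contact_force: [1.1, -0.1, 0.2]
width: 0.0645
```

Run:
```python
from rig import manip
from h import *
for n in("top","scene"):
    d=manip.get_image(n); cv2.imwrite(f"pics/end_{n}.png",cv2.resize(d["pixels"][:,:,::-1],(800,600),interpolation=cv2.INTER_CUBIC))
    m=masks(d)
    for nm,c,X,zt in [("wm","maroon",(.512,.391),.068),("wb","blue",(.643,.066),.068),("sm","maroon",(.590,-.240),.09),("sb","blue",(.644,-.103),.09),("bottle","white",(.399,-.295),.09),("rack","white",(.6155,.2525),.03)]:
        v,u=np.where(m[c]);P,Z=cloud(d,np.c_[u,v])
        g=(np.hypot(P[:,0]-X[0],P[:,1]-X[1])<.07)&(Z>0)
        q=P[g&(abs(P[:,2]-zt)<.007)]
        (cx,cy),_,_=cv2.minAreaRect((q[:,:2]*1000).astype(np.float32))
        print(n,nm,len(q),"ztop %.4f"%np.median(q[:,2]),"offset mm",np.round([cx-X[0]*1e3,cy-X[1]*1e3],1))
```

```text
top wm 395 ztop 0.0677 offset mm [0.3 0.1]
top wb 400 ztop 0.0676 offset mm [-0.1 -1. ]
top sm 190 ztop 0.0894 offset mm [-0.3 -0.2]
top sb 185 ztop 0.0898 offset mm [-0.2 -1.9]
top bottle 382 ztop 0.0896 offset mm [-0.6 -0.2]
top rack 522 ztop 0.0257 offset mm [-0.2 -0.3]
scene wm 163 ztop 0.0673 offset mm [ 3.9 -1.5]
scene wb 249 ztop 0.0675 offset mm [ 3.6 -2.5]
scene sm 121 ztop 0.0895 offset mm [ 3.8 -0.2]
scene sb 130 ztop 0.0893 offset mm [ 2.9 -2. ]
scene bottle 160 ztop 0.0893 offset mm [ 4.7 -1.1]
scene rack 318 ztop 0.0253 offset mm [ 5.5 -0.8]
```

View pics/end_top.png

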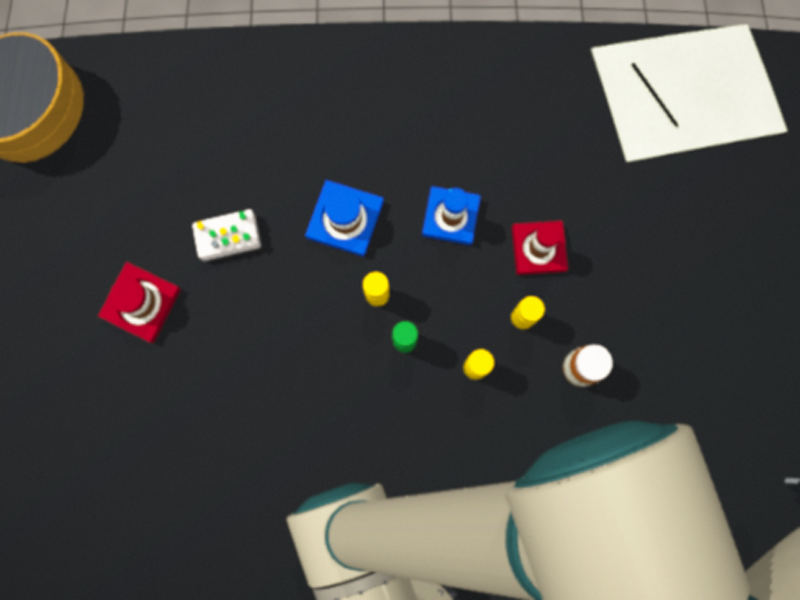

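View pics/end_scene.png

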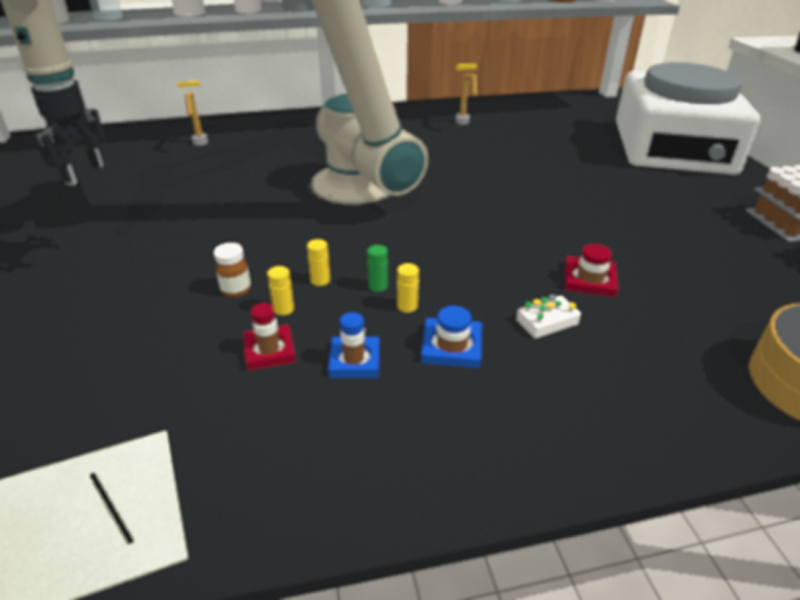

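Both end views show all four jars upright in their wells: scene (594,265), (453,330), (264,330) and (352,340). Offsets are within 4 mm, and the bottle and rack are unmoved. Handing in.

```bash
python3 -c "
from rig import manip
print(manip.sign_off())"
```

```text
the job is handed in; nothing more can be done
None
```

All four jars stand upright in the holders that match their lid colour and size, and I handed the job in with the clock at about 34.5 s of the 120 s allowed. The hand-in reported no verdict.

- **How it was done:** I gripped each jar across its diameter, lifted it clear and carried it over. I then lowered it until the wrist force rose (4 to 11 N) before releasing it.
- **Jar positions:** In the top view the jars sit within 2 mm of their holder centres. The scene view shows 3 to 4.5 mm, because it also puts the unmoved bottle and rack about 5 mm off, so that difference looks like camera bias. Both are inside the 13 mm limit.
- **Jar heights:** The lid tops measure 67 to 68 mm (wide) and 89 to 90 mm (slim), which puts the undersides on the 6 mm well floors.
- **Bystanders:** The amber bottle and vial rack are unmoved, within 1 mm in the top view. The yellow and green tubes look untouched, and the arm was parked clear of everything.

No check failed; the only disagreement was the few millimetres between the two cameras.

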